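# Set the drill vise against fence and stop

## Task

Push the blue drill vise gently across the plywood drilling board until its long far side lies flat along the aluminium fence and its end is up against the grey stop with the red knob (not the one with the black knob). Only push it with the fingers: do not lift, carry or tip it, and leave everything else on the bench as it stands. Finish with the hand clear.

Things in the scene. Friction and masses are not known exactly. Their poses are not given: they have to be found in the camera images.
- board: Fixed plywood drilling board, 260 mm (x) by 540 mm (y), 18 mm thick; its top is 18 mm above the bench. Origin at the centre of its underside; x points away from the robot across the board to the fence, y runs along the fence, z up. Its place and its yaw (up to 10 degrees) vary.
- fence (a point): Fixed aluminium fence along the board's whole far edge: a bar 25 mm thick, 45 mm high above the board's top. The point lies mid-length on its face towards the robot, at the level of the board's top (105 mm along the board's x from its origin); axes as the board's.
- stop_red: The stop wanted: grey block 60 mm (x) by 40 mm (y, along the fence), 36 mm high, with a round red knob (38 mm across, 16 mm high) on top. Fixed on the board, touching the fence face, near either end of the fence. Origin at the centre of its underside, on the board's top; axes as the board's. Its stopping faces are at y = +20 and -20 mm.
- stop_black: The other stop, the same but with a black knob, fixed near the other end of the fence. Not wanted. Same origin and axes.
- vise: Blue drill vise, about 0.65 kg, loose on the board between the stops. Its outline is its base block: 90 mm (x) by 150 mm (y), 30 mm high, upright sides; jaws and a brass bracket on it reach 64 mm up. Origin at the centre of its underside; x points roughly to the fence, y along its length. Starts up to 15 degrees askew, 50 to 95 mm short of the fence. Slides under 2 to 6 N.
- oil: Yellow plastic oil bottle with red cap, 48 mm across, 110 mm tall, standing on one front corner of the board. Origin at its base centre. A bystander.
- jar: Glass jar with steel lid, 56 mm across, 70 mm tall, standing on the other front corner of the board. Origin at its base centre. A bystander.
- mug: Blue ceramic mug, 82 mm across, 95 mm tall, on the bench. A bystander.
- offcut: Pale wood offcut 120 x 45 x 35 mm on the bench. A bystander.
- spray: Red and white spray can, 60 mm across, 180 mm tall, on the bench. A bystander.
Things that resemble listed ones, but are neither listed nor needed, are in the scene too. Leave any pink or turquoise look-alike of the vise alone.

How it is judged:
At the end, for the whole second after the job is handed in: The vise stands flat on the board at rest, its far side along the fence (middle of that side within 4 mm of the fence, parallel within 2 degrees) and its end within 4 mm of the near face of the red-knobbed stop (x of vise in the frame of board between 0.056 and 0.065 m and angle between the y axis of vise and the y axis of board, either way round below 0.035 rad and (y of vise in the frame of stop_red between 0.09 and 0.099 m or y of vise in the frame of stop_red between -0.099 and -0.09 m) and height (world z) of vise below 0.022 m and angle between vise's own z axis and vertical below 0.05 rad and linear speed of vise below 0.01 m/s); the robot touches nothing.
It fails at once if the vise is lifted or carried (more than 10 mm above the board) (height (world z) of vise above 0.028 m).
It fails at once if the vise is tipped (more than about 8 degrees) (angle between vise's own z axis and vertical above 0.14 rad).
It fails at once if the vise is pushed roughly (fingers press on it with more than 60 N) (contact force between the fingers and vise above 60 N).
It fails at once if a bystander is disturbed (moved more than 25 mm) (distance of any of oil, jar, mug, offcut, spray from where it was at the start of the episode above 0.025 m).
It also fails if it takes over 58 s, if anything falls off the work surface, if the arm or the gripper's body presses on something with over 40 N, if the wrist force passes 120 N, or if a joint passes its speed limit or range.

## Robot

A 6-joint arm with a two-finger parallel gripper is mounted at the origin on the work surface. World frame = base frame: x ahead of the robot, y to its left, z up, the work surface at z = 0. Lengths are in m, angles in rad, forces in N, time in s.
With the tool pointing down it reaches from about 0.275 to 0.75 m from the base axis. Payload 10.2 kg.
Tool frame: the origin (TCP) lies between the finger pads; the fingertips stand 8 mm ahead of it and the grasp point (between the pads) lies 11 mm behind it; x points along the fingers, z is the direction in which the jaws open and shut, and the axes are right-handed (so a half turn about x gives the same grasp; the last joint's range is limited). The gripper opens to 85 mm and grips with 20 to 120 N. Pads are 22 mm wide; open, the fingers measure 114 mm over their backs; the gripper's body (76 mm by 85 mm) begins 54 mm behind the grasp point. The pads swing forward as they close: fully open they stand 13 mm farther back than shut.
Start: joints at [-1.516, 0.313, 1.498, -0, 1.331, -0.223], TCP at [0.144, -0.505, 0.239] pointing down, gripper open.
Joint ranges: [-2.94, 2.94], [-0.97, 2.17], [0.19, 2.56], [-1.23, 4.37], [0.02, 3.11], [-2.88, 2.88]. Speed limits (rad/s): [2.39, 2.39, 3.01, 3.14, 3.14, 3.14].

## Interface

Orientations are given as a unit quaternion [w, x, y, z].
In Python, from plant import ctrl gives the robot as it stands.
- The arm moves only by the tool play_rows, never from a script. Its argument "series" is a list that holds one entry, the list of rows, each a list of 7 numbers: the turn, a rotation vector about the world's x, y, z in degrees, then the shift along the world's x, y, z in cm, then the finger opening in cm, from 0 to 8.54. In form: [[[wx, wy, wz, dx, dy, dz, jaw], ...]]. A call has 1 to 20 rows; each row is the pose to reach, as a shift and turn from the pose measured when the call began; what a row does not reach only later rows make up. A row lasts 1/8 s, in which the tool goes at most 62.5 mm and 10.7 degrees, less where a joint would pass 70% of its speed; a pose out of reach is approached as far as the arm can. A call with a gripper value outside its range is refused whole. The fingers move at their own pace and stop on an object; "grip_force" is the grip in N (left out, the last holds). Time passes only in rows, so rows that repeat a pose let the fingers close. It gives the time, the measured TCP pose, the force and the opening at its end, in the units of the state.
- ctrl.state(): the state, without advancing time (a new reading comes with each control period).
- ctrl.snapshot(name): name is "side" or "top" or "wrist"; returns a dict with "pixels" (420x560x3 uint8, red, green, blue), "z_map" (420x560 float32, m along the optical axis (not along the pixel's ray), 0 where there is no reading), "fov_y" (degrees; the focal length in pixels is half the picture's height over the tangent of half this angle, whatever the lens; pixels are square), "cx", "cy" (the principal point, pixels), "D" ([k1, k2, p1, p2, k3] as OpenCV has them; the pictures are not rectified), "R" (3x3) and "t" (3): a world point X has camera coordinates R X + t. Camera axes: x right, y down, z forward; pixel columns grow to the right and rows downward; lengths in m; the calibration is good to about 2 mm. A picture is of the moment at which its call begins.
- ctrl.sign_off(): hands the job in, once; it reports no verdict.
Trained networks look in a picture, given as the dict that the camera call returned (one of the last four; its "shot" number tells which), for a name from the list of things; names that differ only in an ending like _2 or _b are one class to them, and where a whole thing is asked for, a point or a joint stands for the part that bears it (a point fixed in the world has none). Each returns a list of dicts, best first, with "conf" (0 to 1); they miss things now and then, are a little off and sometimes report something else, mostly with a low value. They report only what shows in the picture. A call takes as long as a camera call. They do not tell look-alikes from the thing itself.
- ctrl.search_frame(picture, label): "point" ([x, y, z] in m, in world coordinates, good to about 4 mm: the middle of the surface that is visible of it).
The state is a dict: "clock": time; "joint_pos": joint angles; "dq": joint speeds; "joint_torque": joint torques, N m; "position": TCP position; "orientation": TCP orientation; "contact_force": force on the tool from outside, world axes, zero at the start; "moment": the same for the moment, N m; "finger_gap": finger opening in m.
Only numpy, scipy, OpenCV 4.12 (cv2) and the standard library are available. Lean on these libraries where they do the work, as an engineer would, in place of code of your own. Each camera call takes 0.05 s, during which the arm holds its last target. There are 200 camera calls.

## Working session

There is one attempt and no reset: what is moved stays moved. The work goes in short steps, Python scripts to look and compute and a tool call to move; the robot and the scene stay as the last step left them, time stands still between calls to the robot, and variables do not carry over. Pictures are saved under pics/ and viewed, about 8 in all and at most 12, crops included, and the job is handed in when it is done.

Besides the shell and the picture viewer there is one more tool, called after "Request:" by a JSON object that holds its "fn" and its "kwargs". play_rows: Moves the arm, as the interface text tells. Its arguments: {"type":"object","properties":{"series":{"type":"array","items":{"type":"array","items":{"type":"array","items":{"type":"number"}}}},"grip_force":{"type":"number"}},"required":["series"]}

```bash
mkdir -p pics; cat > h.py <<'E'
import numpy as np, cv2
from plant import ctrl
def K(s):
    f=s["pixels"].shape[0]/2/np.tan(np.radians(s["fov_y"])/2)
    return np.array([[f,0,s["cx"]],[0,f,s["cy"]],[0,0,1]])
def cloud(s):
    h,w=s["z_map"].shape
    u,v=np.meshgrid(np.arange(w),np.arange(h))
    p=cv2.undistortPoints(np.stack([u,v],-1).reshape(-1,1,2).astype(float),K(s),np.array(s["D"],float)).reshape(h,w,2)
    z=s["z_map"]; c=np.dstack([p[...,0]*z,p[...,1]*z,z])
    return (c-np.array(s["t"]))@np.array(s["R"])
def proj(s,X):
    r,_=cv2.Rodrigues(np.array(s["R"],float))
    return cv2.projectPoints(np.array(X,float).reshape(-1,1,3),r,np.array(s["t"],float),K(s),np.array(s["D"],float))[0].reshape(-1,2)
def save(name,im): cv2.imwrite("pics/"+name,cv2.cvtColor(im,cv2.COLOR_RGB2BGR))
E
python3 - <<'E'
from h import *
for n in("top","side"):
    s=ctrl.snapshot(n); save(n+"0.png",s["pixels"]); np.savez(n+"0.npz",c=cloud(s),p=s["pixels"])
    for l in("vise","stop_red","stop_black","board","oil","jar","mug","offcut","spray"):
        r=ctrl.search_frame(s,l)
        print(n,l,[(np.round(d["point"],3).tolist(),round(d["conf"],2),proj(s,d["point"]).round().tolist()) for d in r[:3]])
print(ctrl.state())
E
```

```text
top vise [([0.568, 0.048, 0.076], 0.83, [[266.0, 189.0]]), ([0.34, 0.065, 0.053], 0.66, [[258.0, 281.0]]), ([0.338, -0.196, 0.057], 0.65, [[363.0, 283.0]])]
top stop_red [([0.659, -0.148, 0.057], 0.61, [[344.0, 155.0]])]
top stop_black [([0.659, 0.277, 0.055], 0.56, [[177.0, 154.0]])]
top board [([0.601, 0.077, 0.02], 0.71, [[256.0, 179.0]]), ([0.662, 0.283, 0.058], 0.69, [[174.0, 152.0]]), ([0.658, -0.147, 0.055], 0.61, [[344.0, 156.0]])]
top oil [([0.499, 0.3, 0.088], 0.85, [[162.0, 216.0]])]
top jar [([0.497, -0.144, 0.086], 0.81, [[345.0, 219.0]]), ([0.549, -0.461, 0.035], 0.41, [[462.0, 201.0]]), ([0.604, 0.079, 0.019], 0.21, [[255.0, 178.0]])]
top mug [([0.586, 0.479, 0.053], 0.89, [[98.0, 181.0]])]
top offcut [([0.545, -0.459, 0.036], 0.92, [[462.0, 203.0]])]
top spray [([0.458, 0.422, 0.158], 0.78, [[99.0, 232.0]])]
side vise [([0.332, 0.086, 0.045], 0.86, [[337.0, 256.0]]), ([0.562, 0.065, 0.061], 0.76, [[253.0, 216.0]]), ([0.37, -0.156, 0.058], 0.69, [[354.0, 182.0]])]
side stop_red [([0.657, -0.139, 0.054], 0.98, [[255.0, 158.0]])]
side stop_black [([0.658, 0.295, 0.052], 
[... 505 characters left out ...]
, 0.93, [[214.0, 352.0]])]
{'clock': 1.0, 'joint_pos': array([-1.51640003e+00,  3.12912188e-01,  1.49769514e+00,  5.64528535e-06,
        1.33100609e+00, -2.23387414e-01]), 'dq': array([ 0.00041199, -0.00080646,  0.00106258, -0.00039283, -0.00020025,
        0.00134082]), 'joint_torque': array([ 1.31359506e-03, -4.12168157e+01, -2.59896362e+01, -8.92501271e-05,
        4.86805984e-04,  7.71424151e-07]), 'position': array([ 0.14396451, -0.50488272,  0.23928977]), 'orientation': array([ 0.56440434,  0.42596939,  0.56441084, -0.42595566]), 'contact_force': array([ 0.31077342,  0.2347181 , -0.10877052]), 'moment': array([ 0.02539755,  0.03496036, -0.06663955]), 'finger_gap': 0.08543529144187363}
```

View pics/top0.png

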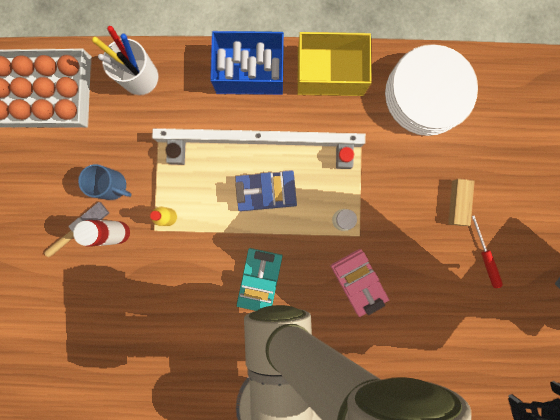

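View pics/side0.png

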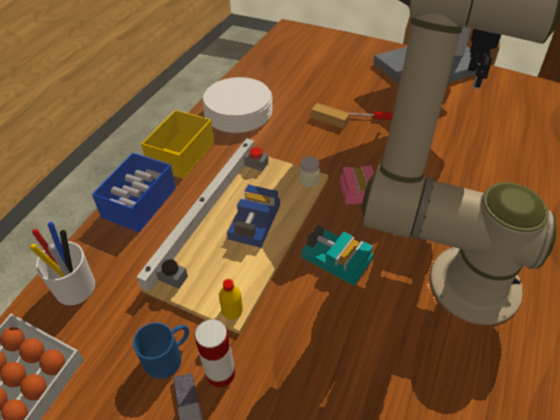

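Top view: the candidates are the blue vise at (266,190) on the board, turquoise at (260,280) and pink at (360,283) on the bench. Only the blue one fits the description. The red-knob stop is at (346,155), right end (-y), and the black-knob stop is at (174,150). Next I measure the geometry and confirm with a crop.

```bash
cat > meas.py <<'E'
from h import *
def meas(snaps):
    """snaps: list of (cloud,pixels); returns board yaw, etc."""
    out={}
    for n,c,p in snaps:
        x,y,z=c[...,0],c[...,1],c[...,2]
        hsv=cv2.cvtColor(p,cv2.COLOR_RGB2HSV)
        roi=(x>.4)&(x<.8)&(y>-.3)&(y<.42)
        # fence top
        m=roi&(x>.64)&(abs(z-.063)<.004)&(hsv[...,1]<60)&(hsv[...,2]>120)
        P=np.c_[x[m],y[m]].astype(np.float32)
        d=cv2.minAreaRect(P); 
        vx,vy,cx,cy=cv2.fitLine(P,cv2.DIST_HUBER,0,.001,.001).ravel()
        yaw=np.arctan2(-vx*np.sign(vy),vy*np.sign(vy))
        print(n,"fence yaw deg",np.degrees(yaw),"mid",cx,cy,"rect",d,len(P))
        R=np.array([[np.cos(yaw),np.sin(yaw)],[-np.sin(yaw),np.cos(yaw)]])
        q=(P-[cx,cy])@R.T; print("  across pct",np.percentile(q[:,0],[2,50,98]),"along",np.percentile(q[:,1],[0.5,99.5]))
        # board top
        m=roi&(abs(z-.018)<.004)&(hsv[...,0]<32)&(hsv[...,0]>10)
        # vise
        m=roi&(z>.028)&(z<.09)&(hsv[...,0]>105)&(hsv[...,0]<130)&(hsv[...,1]>90)&(x<.70)&(y<.25)
        m2=m&(abs(z-.048)<.005)
        P=np.c_[x[m2],y[m2]].astype(np.float32)
        print("  vise base-top",cv2.minAreaRect(P),len(P), "all",cv2.minAreaRect(np.c_[x[m],y[m]].astype(np.float32)), m.sum(), "zmed",np.median(z[m2]))
        q=(np.c_[x[m],y[m]]-[cx,cy])@R.T; print("  vise in fence frame x",np.percentile(q[:,0],[1,99]),"y",np.percentile(q[:,1],[1,99]))
        # stop knobs & tops
        for nm,mm in(("red",roi&(z>.05)&(x>.6)&(y<0)&((hsv[...,0]<8)|(hsv[...,0]>172))&(hsv[...,1]>150)),
                     ("stop_r_top",roi&(abs(z-.054)<.004)&(x>.6)&(x<.70)&(y<-.08)&(y>-.2)&(hsv[...,1]<90)),
                     ("black",roi&(z>.06)&(x>.6)&(y>.2)&(hsv[...,2]<60))):
            if mm.sum()>5:
                q=(np.c_[x[mm],y[mm]]-[cx,cy])@R.T
                print("  ",nm,mm.sum(),"world",c[mm].mean(0),"ff x",np.percentile(q[:,0],[2,98]),"y",np.percentile(q[:,1],[2,98]),"z",np.median(z[mm]))
E
python3 - <<'E'
from meas import *
np.set_printoptions(precision=4,suppress=True)
L=[]
for n in("top","side"):
    d=np.load(n+"0.npz"); L.append((n,d["c"],d["p"]))
meas(L)
t=cv2.resize(L[0][2][120:320,140:400],None,fx=3,fy=3,interpolation=cv2.INTER_CUBIC); save("crop0.png",t)
E
```

```text
top fence yaw deg -0.3074243 mid 0.7071125 0.05093574 rect ((0.7123562097549438, 0.016057461500167847), (0.09660011529922485, 0.6455289721488953), 7.3071818351745605) 2022
  across pct [-0.0133 -0.001   0.0666] along [-0.3452  0.2856]
  vise base-top ((0.5654524564743042, 0.051030561327934265), (0.08667632937431335, 0.14634710550308228), 4.000860214233398) 272 all ((0.5671217441558838, 0.05022921413183212), (0.08653056621551514, 0.14660398662090302), 5.467414855957031) 679 zmed 0.0475060029589789
  vise in fence frame x [-0.1871 -0.0948] y [-0.067   0.0722]
   red 176 world [ 0.6598 -0.1504  0.0689] ff x [-0.0623 -0.0302] y [-0.219 -0.185] z 0.06933938641513215
   stop_r_top 200 world [ 0.6649 -0.1487  0.0537] ff x [-0.0734 -0.0131] y [-0.2345 -0.1451] z 0.053579656165109034
side fence yaw deg -0.48380026 mid 0.7030673 -0.022670144 rect ((0.7125665545463562, 0.01813340187072754), (0.09805461019277573, 0.6410853862762451), 7.17092752456665) 1437
  across pct [-0.0113  0.0006  0.0639] along [-0.2707  0.3609]
  vise base-top ((0.5654136538505554, 0.05442313104867935), (0.08621549606323242, 0.14521804451942444), 5.770047664642334) 303 all ((0.5651387572288513, 0.05318814516067505), (0.08636704832315445, 0.1469707190990448), 5.309963226318359) 764 zmed 0.049050501666522923
  vise in fence frame x [-0.187  -0.0946] y [0.0039 0.1462]
   red 128 world [ 0.6577 -0.1476  0.069 ] ff x [-0.0591 -0.0273] y [-0.146  -0.1098] z 0.07025460613090756
   stop_r_top 139 world [ 0.665  -0.1422  0.0544] ff x [-0.0711 -0.0086] y [-0.167  -0.0663] z 0.054196526249285455
   black 193 world [0.6636 0.2888 0.0697] ff x [-0.058  -0.0229] y [0.294  0.3253] z 0.07051565918356585
```

View pics/crop0.png

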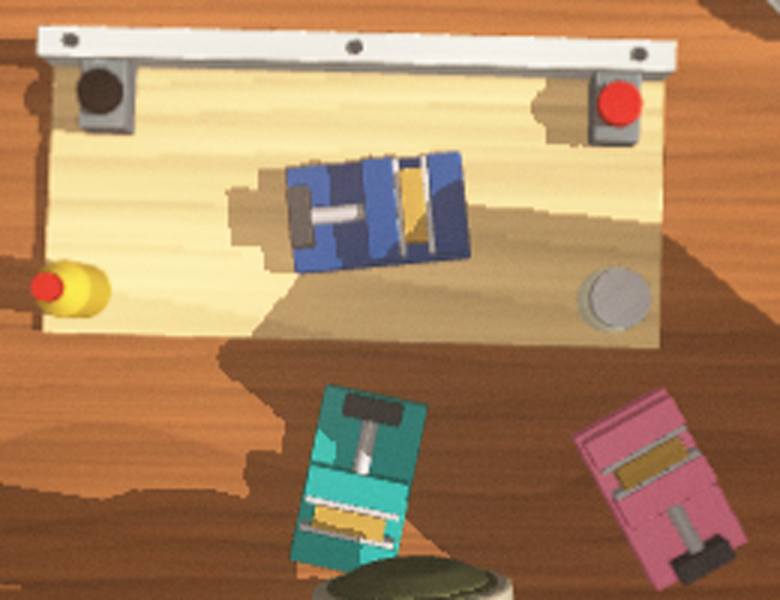

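The crop confirms the target: the blue vise spans crop px (287..470, 152..272), and the red-knob stop is at (617,110). The fence fit picked up the plates, so I refine it.

```bash
cat > fit.py <<'E'
from h import *
np.set_printoptions(precision=4,suppress=True)
from scipy.optimize import least_squares
def rot(a): return np.array([[np.cos(a),-np.sin(a)],[np.sin(a),np.cos(a)]])
def fence(c,p):
    x,y,z=c[...,0],c[...,1],c[...,2]
    m=(abs(z-.063)<.0035)&(x>.675)&(x<.745)&(y>-.20)&(y<.36)
    m=cv2.morphologyEx(m.astype(np.uint8),cv2.MORPH_OPEN,np.ones((3,3)))>0
    n,l,st,_=cv2.connectedComponentsWithStats(m.astype(np.uint8)); m=l==1+np.argmax(st[1:,4])
    P=np.c_[x[m],y[m]].astype(np.float32)
    vx,vy,cx,cy=cv2.fitLine(P,cv2.DIST_HUBER,0,.001,.001).ravel()
    yaw=np.arctan2(-vx/vy,1); q=(P-[cx,cy])@rot(yaw)
    return yaw,np.array([cx,cy]),q,cv2.minAreaRect(P)
def vise(c,p):
    x,y,z=c[...,0],c[...,1],c[...,2]; h=cv2.cvtColor(p,cv2.COLOR_RGB2HSV)
    m=(abs(z-.048)<.006)&(h[...,0]>105)&(h[...,0]<130)&(h[...,1]>90)&(x>.45)&(x<.70)&(y<.25)&(y>-.16)
    (a,b),(w,l),t=cv2.minAreaRect(np.c_[x[m],y[m]].astype(np.float32))
    if w>l: w,l,t=l,w,t-90
    return np.array([a,b]),w,l,t
E
python3 - <<'E'
from fit import *
for n in("top","side"):
    d=np.load(n+"0.npz");c,p=d["c"],d["p"]
    yaw,o,q,r=fence(c,p)
    print(n,np.degrees(yaw),o,r,np.percentile(q[:,0],[1,50,99]),np.percentile(q[:,1],[0,100]))
    print(vise(c,p))
    x,y,z=c[...,0],c[...,1],c[...,2]
    # stop tops and knobs in fence-centred frame
    R=rot(yaw); e=np.dstack([x-o[0],y-o[1]])@R; mid=(q[:,1].min()+q[:,1].max())/2
    for s in(-1,1):
        a=e[...,1]-mid
        m=(z>.045)&(z<.08)&(e[...,0]<-.016)&(e[...,0]>-.09)&(a*s>.15)&(a*s<.27)
        k=m&(z>.066); print(s,m.sum(),"stop x",np.percentile(e[...,0][m],[2,98]),"y",np.percentile(a[m],[2,98]),"knob y",np.percentile(a[k],[2,98]),k.sum(), "mid",mid)
    m=(abs(z-.018)<.003)&(x>.45)&(x<.7)&(y>-.2)&(y<.36); print("board",cv2.minAreaRect(np.c_[x[m],y[m]].astype(np.float32)),np.median(z[m]))
E
```

```text
top -0.58798796 [0.7061 0.0702] ((0.7067323327064514, 0.07127301394939423), (0.5332514643669128, 0.026731686666607857), 89.47340393066406) [-0.0119 -0.0003  0.0129] [-0.2655  0.2677]
(array([0.5655, 0.051 ]), 0.08667632937431335, 0.14634710550308228, 4.000860214233398)
-1 359 stop x [-0.0716 -0.0171] y [-0.2429 -0.2043] knob y [-0.2398 -0.2071] 167 mid 0.0010805726
1 353 stop x [-0.0703 -0.0167] y [0.1949 0.233 ] knob y [0.1981 0.2293] 150 mid 0.0010805726
board ((0.5778189897537231, 0.07156538963317871), (0.5393721461296082, 0.23645515739917755), 89.2374496459961) 0.017554660169416696
side -0.65493745 [0.7063 0.2304] ((0.706948459148407, 0.22173914313316345), (0.2376847267150879, 0.029359744861721992), 89.11128997802734) [-0.0122 -0.0005  0.0138] [-0.1275  0.1102]
(array([0.5654, 0.0544]), 0.08621549606323242, 0.14521804451942444, 5.770047664642334)
-1 6 stop x [-0.0899 -0.0881] y [-0.239  -0.2146] knob y [-0.239  -0.2146] 6 mid -0.008616652
1 57 stop x [-0.0899 -0.0862] y [0.2316 0.249 ] knob y [0.2352 0.2502] 20 mid -0.008616652
board ((0.5767709612846375, 0.07255159318447113), (0.5431653261184692, 0.23989030718803406), 89.31281280517578) 0.018651687846511535
```

Request:
{"fn": "play_rows", "kwargs": {"series": [[[0,0,-2,4,5,0,5],[0,0,-4,7,9,0,5],[0,0,-6,10,14,0,5],[0,0,-8,13,19,0,5],[0,0,-10,16,24,0,5],[0,0,-12,18,29,0,5],[0,0,-14,21,34,0,5],[0,0,-16,24,39,0,5],[0,0,-16.5,27,44,0,5],[0,0,-16.5,30,49,0,5],[0,0,-16.5,33,54,0,5],[0,0,-16.5,33.6,55.7,0,5],[0,0,-16.5,33.6,55.7,-5,5],[0,0,-16.5,33.6,55.7,-10,5],[0,0,-16.5,33.6,55.7,-10,5],[0,0,-16.5,33.6,55.7,-10,5]]]}}

```text
clock: 3.0
position: [0.481, 0.0519, 0.1412]
orientation: [0.498, 0.503, 0.497, -0.502]
contact_force: [1.2, -0.7, 0.5]
finger_gap: 0.0497
```

Request:
{"fn": "play_rows", "kwargs": {"series": [[[0,0,0,0,0,-3,5],[0,0,0,0,0,-6,5],[0,0,0,0,0,-9,5],[0,0,0,0,0,-10.5,5],[0,0,0,0,0,-10.9,5],[0,0,0,0,0,-10.9,5],[0,0,0,1,0,-10.9,5],[0,0,0,2,0,-10.9,5],[0,0,0,2.5,0,-10.9,5],[0,0,0,3,0,-10.9,5],[0,0,0,3.5,0,-10.9,5],[0,0,0,4,0,-10.9,5],[0,0,0,4.5,0,-10.9,5],[0,0,0,5,0,-10.9,5],[0,0,0,5,0,-10.9,5]]]}}

```text
clock: 4.88
position: [0.5308, 0.0521, 0.032]
orientation: [0.498, 0.503, 0.497, -0.502]
contact_force: [-1.7, 0.3, 1.4]
finger_gap: 0.0499
```

```bash
cat > look.py <<'E'
from fit import *
import sys
for n in("top","side"):
    s=ctrl.snapshot(n); print(n,vise(cloud(s),s["pixels"])); save(n+sys.argv[1]+".png",s["pixels"])
st=ctrl.state(); print(st["clock"],st["position"],st["contact_force"],st["finger_gap"])
E
python3 look.py 1
```

```text
top (array([0.6189, 0.0441]), 0.027190091088414192, 0.14644703269004822, -7.353363037109375)
side (array([0.5853, 0.0862]), 0.0716749057173729, 0.08771158754825592, -88.92404806613922)
4.975 [0.5308 0.0521 0.032 ] [-1.7317  0.471  -1.1406] 0.049761719805136044
```

View pics/side1.png

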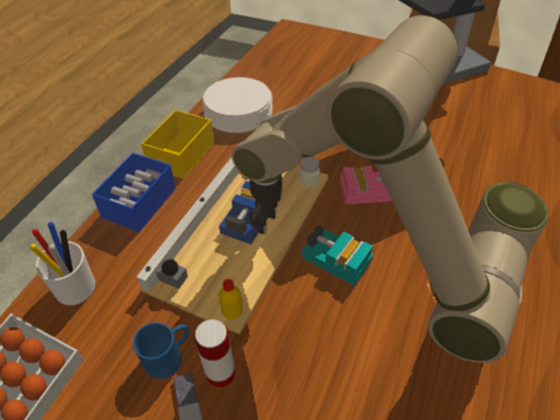

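The fingers are on the vise's near side and it is sliding. I continue to about 5 mm short of the fence, then creep.

Request:
{"fn": "play_rows", "kwargs": {"series": [[[0,0,0,0.5,0,0,5],[0,0,0,1,0,0,5],[0,0,0,1.5,0,0,5],[0,0,0,2,0,0,5],[0,0,0,2.5,0,0,5],[0,0,0,3,0,0,5],[0,0,0,3.5,0,0,5],[0,0,0,4,0,0,5],[0,0,0,4.5,0,0,5],[0,0,0,5,0,0,5],[0,0,0,5.4,0,0,5],[0,0,0,5.6,0,0,5],[0,0,0,5.7,0,0,5],[0,0,0,5.7,0,0,5]]]}}

```text
clock: 6.72
position: [0.5873, 0.052, 0.032]
orientation: [0.498, 0.503, 0.497, -0.502]
contact_force: [-5.0, -0.8, 3.3]
finger_gap: 0.05
```

```bash
python3 look.py 2
```

```text
top (array([0.6716, 0.0127]), 0.06779729574918747, 0.14650346338748932, -35.89569854736328)
side (array([0.6425, 0.0857]), 0.07154281437397003, 0.08904139697551727, 88.05654907226562)
6.825 [0.5873 0.052  0.032 ] [-5.1346 -1.325   2.8771] 0.050143660092863265
```

Request:
{"fn": "play_rows", "kwargs": {"series": [[[0,0,0,0.1,0,0,5],[0,0,0,0.2,0,0,5],[0,0,0,0.3,0,0,5],[0,0,0,0.4,0,0,5],[0,0,0,0.4,0,0,5]]]}}

```text
clock: 7.45
position: [0.5908, 0.052, 0.032]
orientation: [-0.497, -0.502, -0.497, 0.503]
contact_force: [-6.1, 0.2, 3.5]
finger_gap: 0.05
```

Request:
{"fn": "play_rows", "kwargs": {"series": [[[0,0,0,0.1,0,0,5],[0,0,0,0.2,0,0,5],[0,0,0,0.2,0,0,5]]]}}

```text
clock: 7.82
position: [0.5917, 0.0519, 0.032]
orientation: [-0.497, -0.502, -0.498, 0.504]
contact_force: [-8.7, 0.2, 6.7]
finger_gap: 0.0498
```

Request:
{"fn": "play_rows", "kwargs": {"series": [[[0,0,0,0.15,0,0,5],[0,0,0,0.25,0,0,5],[0,0,0,0.25,0,0,5]]]}}

```text
clock: 8.2
position: [0.5918, 0.052, 0.032]
orientation: [-0.495, -0.5, -0.5, 0.505]
contact_force: [-17.8, -0.3, 12.8]
finger_gap: 0.0501
```

Contact with the fence: the force rose to 18 N with no further motion, and the position matches the predicted 0.593. I retreat and go above the +y end.

Request:
{"fn": "play_rows", "kwargs": {"series": [[[0,0,0,-1,0,0,5],[0,0,0,-3,0,0,5],[0,0,0,-4,0,4,3],[0,0,0,-4,0,9,3],[0,0,0,-4,0,14,3],[0,0,10,-3,1,14,3],[0,0,20,-2,2,14,3],[0,0,30,-1,4,14,3],[0,0,40,0,6,14,3],[0,0,50,2,8,14,3],[0,0,60,3,10,14,3],[0,0,70,4,12,14,3],[0,0,80,5,13,14,3],[0,0,89.5,5.3,13,14,3],[0,0,89.5,5.3,13,14,3],[0,0,89.5,5.3,13,14,3]]]}}

```text
clock: 10.2
position: [0.6447, 0.1819, 0.172]
orientation: [0.707, 0.004, 0.707, -0.012]
contact_force: [-0.7, -0.8, 0.6]
finger_gap: 0.0296
```

```bash
python3 look.py 3; python3 -c "
from h import *;save('c3.png',cv2.resize(cv2.cvtColor(cv2.imread('pics/top3.png'),4)[110:260,130:390],None,fx=3,fy=3))"
```

```text
top (array([0.6479, 0.0451]), 0.08854551613330841, 0.14736655354499817, -0.8745346069335938)
side (array([0.6463, 0.0476]), 0.08896201103925705, 0.1486230492591858, -0.504638671875)
10.3 [0.6447 0.1819 0.1721] [-0.2501  0.3089 -0.5058] 0.029728232043423248
```

View pics/c3.png

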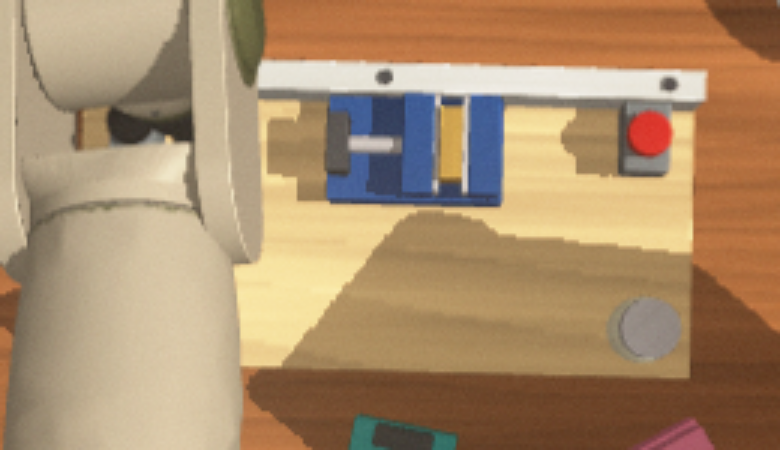

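Picture: the vise (crop px 328..503, 95..205) lies flat on the fence, yaw -0.5 to -0.9° against the board's -0.6°. The red stop is at (648,140) with a clear path. Now I push along -y.

Request:
{"fn": "play_rows", "kwargs": {"series": [[[0,0,0.7,0,-1,-4,3],[0,0,0.7,0,-2,-8,3],[0,0,0.7,0,-2,-12,3],[0,0,0.7,0,-2,-13.5,3],[0,0,0.7,0,-2,-14,3],[0,0,0.7,0,-2,-14,3],[0,0,0.7,0,-3,-14,3],[0,0,0.7,0,-4,-14,3],[0,0,0.7,0,-4.5,-14,3],[0,0,0.7,0,-5,-14,3],[0,0,0.7,0,-5.5,-14,3],[0,0,0.7,0,-6,-14,3],[0,0,0.7,0,-6.5,-14,3],[0,0,0.7,0,-7,-14,3],[0,0,0.7,0,-7.5,-14,3],[0,0,0.7,0,-8,-14,3],[0,0,0.7,0,-8.5,-14,3],[0,0,0.7,0,-9,-14,3],[0,0,0.7,0,-9,-14,3]]]}}

```text
clock: 12.68
position: [0.6446, 0.0916, 0.0321]
orientation: [0.707, -0.0, 0.707, -0.007]
contact_force: [-1.7, 2.1, 1.8]
finger_gap: 0.0301
```

```bash
python3 look.py 4
```

```text
top (array([ 0.6456, -0.0131]), 0.08762559294700623, 0.10939377546310425, -2.5453033447265625)
side (array([0.6159, 0.0123]), 0.05263375863432884, 0.15174522995948792, -12.590972900390625)
12.775 [0.6447 0.0916 0.0321] [0.1098 2.11   1.288 ] 0.03020865708262831
```

Request:
{"fn": "play_rows", "kwargs": {"series": [[[0,0,0,0,-0.5,0,3],[0,0,0,0,-1,0,3],[0,0,0,0,-1.5,0,3],[0,0,0,0,-2,0,3],[0,0,0,0,-2.5,0,3],[0,0,0,0,-3,0,3],[0,0,0,-0.05,-3.5,0,3],[0,0,0,-0.05,-4,0,3],[0,0,0,-0.05,-4.5,0,3],[0,0,0,-0.05,-5,0,3],[0,0,0,-0.05,-5.4,0,3],[0,0,0,-0.05,-5.6,0,3],[0,0,0,-0.05,-5.7,0,3],[0,0,0,-0.05,-5.8,0,3],[0,0,0,-0.05,-5.8,0,3]]]}}

```text
clock: 14.65
position: [0.644, 0.0339, 0.0321]
orientation: [0.707, -0.0, 0.707, -0.007]
contact_force: [-1.3, 5.0, 1.5]
finger_gap: 0.0299
```

Request:
{"fn": "play_rows", "kwargs": {"series": [[[0,0,0,0,-0.1,0,3],[0,0,0,0,-0.2,0,3],[0,0,0,0,-0.3,0,3],[0,0,0,0,-0.3,0,3]]]}}

```text
clock: 15.15
position: [0.6439, 0.031, 0.0321]
orientation: [0.707, -0.0, 0.707, -0.007]
contact_force: [-0.7, 5.4, 1.0]
finger_gap: 0.0297
```

Request:
{"fn": "play_rows", "kwargs": {"series": [[[0,0,0,0,-0.1,0,3],[0,0,0,0,-0.2,0,3],[0,0,0,0,-0.2,0,3]]]}}

```text
clock: 15.52
position: [0.6438, 0.029, 0.0321]
orientation: [0.707, -0.0, 0.707, -0.007]
contact_force: [-1.0, 4.3, 1.2]
finger_gap: 0.03
```

Request:
{"fn": "play_rows", "kwargs": {"series": [[[0,0,0,0,-0.1,0,3],[0,0,0,0,-0.2,0,3],[0,0,0,0,-0.2,0,3]]]}}

```text
clock: 15.9
position: [0.6438, 0.0288, 0.0321]
orientation: [0.707, 0.0, 0.707, -0.006]
contact_force: [-0.0, 12.8, 1.6]
finger_gap: 0.0299
```

Stop contacted at y = 0.029 as predicted, with 13 N. I back off, raise the hand, clear the view and check.

Request:
{"fn": "play_rows", "kwargs": {"series": [[[0,0,0,0,1,0,3],[0,0,0,0,4,0,3],[0,0,0,0,6,3,3],[0,0,0,0,7,8,3],[0,0,0,0,8,14,3],[0,0,0,-3,9,16,3],[0,0,0,-7,10,16,3],[0,0,0,-12,10,16,3],[0,0,0,-17,10,16,3],[0,0,0,-20,10,16,3],[0,0,0,-20,10,16,3],[0,0,0,-20,10,16,3]]]}}

```text
clock: 17.4
position: [0.4446, 0.1285, 0.1923]
orientation: [0.707, 0.0, 0.707, -0.006]
contact_force: [0.8, 0.2, 0.0]
finger_gap: 0.0297
```

```bash
python3 look.py 5; python3 - <<'E'
from fit import *
s=ctrl.snapshot("top");c=cloud(s);p=s["pixels"]
yaw,o,q,r=fence(c,p);print("fence",np.degrees(yaw),o,r)
for l in("vise","stop_red","oil","jar","mug","offcut","spray"):
    d=ctrl.search_frame(s,l); print(l,[np.round(e["point"],3) for e in d[:1]])
save('c5.png',cv2.resize(p[110:260,130:390],None,fx=3,fy=3))
E
```

```text
top (array([ 0.6469, -0.0554]), 0.08852840214967728, 0.14366906881332397, -0.9618606567382812)
side (array([ 0.6455, -0.0165]), 0.07219767570495605, 0.08773121982812881, 88.89216613769531)
17.5 [0.4446 0.1285 0.192 ] [ 0.4552 -0.0084  0.0683] 0.029989912604158873
fence -0.92861634 [ 0.7048 -0.058 ] ((0.7052263021469116, -0.06211292743682861), (0.27085936069488525, 0.02586188167333603), 89.18782043457031)
vise [array([0.344, 0.061, 0.051])]
stop_red [array([ 0.654, -0.15 ,  0.055])]
oil [array([0.507, 0.298, 0.093])]
jar [array([ 0.496, -0.145,  0.087])]
mug [array([0.585, 0.478, 0.056])]
offcut [array([ 0.546, -0.461,  0.036])]
spray [array([0.457, 0.422, 0.158])]
```

View pics/c5.png

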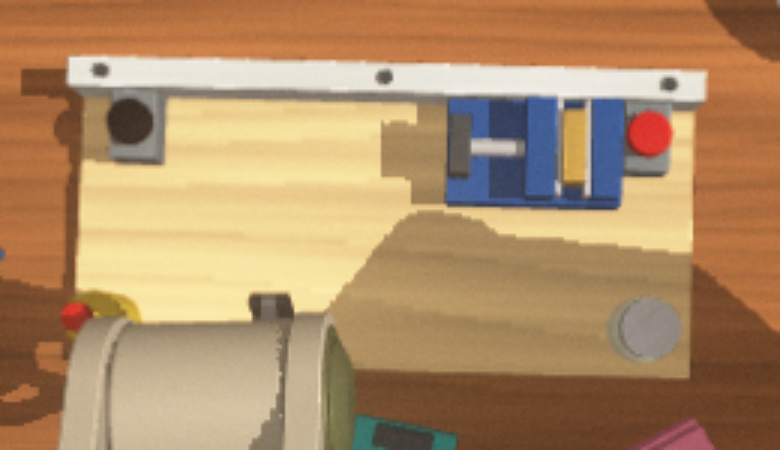

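The vise (crop px 447..622, 97..207) touches the fence and the red stop, at (648,140), and the hand is clear. I hand it in.

```bash
python3 -c "
from plant import ctrl
print(ctrl.sign_off())"
```

```text
the job is handed in; nothing more can be done
None
```

I pushed the blue vise flat against the fence with two spread fingers, then slid it along the fence from its other end until it met the red-knobbed stop. I then backed the hand off, raised it clear and handed the job in. No verdict was reported.

| Last check | Result |
|---|---|
| Contact with fence | wrist force rose to about 18 N sideways and the fingers stopped where predicted |
| Contact with red stop | about 13 N; the fingers stopped where predicted |
| Gap to fence (top camera) | about 0.6 mm |
| Vise angle against fence (top camera) | -0.96° against -0.93° |
| Gap to stop | closed in the last picture; not measured separately |
| Clock | 17.5 s at the last look |
| Hand | clear of everything, no load on the wrist |

Three readings disagreed:
- **Side camera:** its final vise fit was unusable because the arm hid part of the vise.
- **Vise detector:** its best guess in the last top picture was the turquoise look-alike, so I ignored it.
- **Oil bottle:** it read 8 mm off its first position, probably because the arm covered part of it. The hand was not near it at any point. The jar, mug, offcut and spray can read within 3 mm of where they started.

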